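# Feel out the overweight print and push it into the reject box

## Task

Three black printed bodies that look exactly alike stand in the lanes of the plywood sorting rack, but one of them was printed by mistake in metal-filled plastic and is about six times as heavy. Find out which by nudging them with the fingers, and push that one along its lane and off the end so that it drops into the grey reject box; do not pick any of them up. Leave the other two standing in their lanes and the other things on the bench where they are.

Things in the scene. Friction and masses are not known exactly. Their poses are not given: they have to be found in the camera images.
- rack: plywood sorting rack, fixed, 244 mm along its x, 125 mm along its y, deck top 85 mm above the bench; origin on the bench under the deck's centre. Three lanes run along its y, centred at its x = -80, 0, +80 mm, parted and bordered by aluminium rails 4 mm thick that rise 14 mm over the deck (76 mm clear between them). Both ends of the lanes are open; the +y end leads over the reject box
- reject_box: open grey plastic box, fixed, its wall tucked 14 mm under the deck's +y edge, as wide as the rack: 244 mm along its x, 155 mm along its y, walls 68 mm high and 5 mm thick, floor 5 mm with low ribs; origin on the bench under its centre, axes parallel to the rack's
- body_p: one of the three black printed cups on the rack, all alike: hollow, upright, open at the top, 71 mm across, 106 mm tall; origin at the centre of its underside, z up along its axis. Two of the three weigh about 100 g, one about 600 g; which is which is not known
- body_q: one of the three black printed cups on the rack, all alike: hollow, upright, open at the top, 71 mm across, 106 mm tall; origin at the centre of its underside, z up along its axis. Two of the three weigh about 100 g, one about 600 g; which is which is not known
- body_r: one of the three black printed cups on the rack, all alike: hollow, upright, open at the top, 71 mm across, 106 mm tall; origin at the centre of its underside, z up along its axis. Two of the three weigh about 100 g, one about 600 g; which is which is not known
- body_p_mid (a point): the middle of that cup, on its axis, 53 mm above its underside
- body_q_mid (a point): the middle of that cup, on its axis, 53 mm above its underside
- body_r_mid (a point): the middle of that cup, on its axis, 53 mm above its underside
- sanding_block: bystander: wooden sanding block, 38 x 68 x 25 mm; origin at the centre of its underside
- body_black4: bystander: black printed cup standing on the bench, not on the rack, 76 mm across, 110 mm tall; origin at the centre of its underside
- paste_jar: bystander: white jar with a blue lid, 55 mm across, 54 mm tall; origin at the centre of its underside
Not all that is in view belongs to the job. What is shaped like the body_p but red is not meant.

How it is judged:
At the end, for the whole second after the job is handed in: The heavy body lies still inside the reject box (its middle between the walls, below their rim, its weight of more than 2 N borne by the box); the other two stand upright (within 0.12 rad), at rest on the rack's deck (((x of body_p_mid in the frame of reject_box between -0.118 and 0.118 m and y of body_p_mid in the frame of reject_box between -0.072 and 0.072 m and z of body_p_mid in the frame of reject_box below 0.068 m and contact force between body_p and reject_box above 2 N and linear speed of each of body_p, body_q, body_r below 0.04 m/s and angle between each of body_q, body_r's own z axis and vertical below 0.12 rad and y of body_q in the frame of rack between -0.0625 and 0.0625 m and x of body_q in the frame of rack between -0.118 and 0.118 m and z of body_q in the frame of rack between 0.075 and 0.095 m and y of body_r in the frame of rack between -0.0625 and 0.0625 m and x of body_r in the frame of rack between -0.118 and 0.118 m and z of body_r in the frame of rack between 0.075 and 0.095 m) or (x of body_q_mid in the frame of reject_box between -0.118 and 0.118 m and y of body_q_mid in the frame of reject_box between -0.072 and 0.072 m and z of body_q_mid in the frame of reject_box below 0.068 m and contact force between body_q and reject_box above 2 N and linear speed of each of body_q, body_p, body_r below 0.04 m/s and angle between each of body_p, body_r's own z axis and vertical below 0.12 rad and y of body_p in the frame of rack between -0.0625 and 0.0625 m and x of body_p in the frame of rack between -0.118 and 0.118 m and z of body_p in the frame of rack between 0.075 and 0.095 m and y of body_r in the frame of rack between -0.0625 and 0.0625 m and x of body_r in the frame of rack between -0.118 and 0.118 m and z of body_r in the frame of rack between 0.075 and 0.095 m) or (x of body_r_mid in the frame of reject_box between -0.118 and 0.118 m and y of body_r_mid in the frame of reject_box between -0.072 and 0.072 m and z of body_r_mid in the frame of reject_box below 0.068 m and contact force between body_r and reject_box above 2 N and linear speed of each of body_r, body_p, body_q below 0.04 m/s and angle between each of body_p, body_q's own z axis and vertical below 0.12 rad and y of body_p in the frame of rack between -0.0625 and 0.0625 m and x of body_p in the frame of rack between -0.118 and 0.118 m and z of body_p in the frame of rack between 0.075 and 0.095 m and y of body_q in the frame of rack between -0.0625 and 0.0625 m and x of body_q in the frame of rack between -0.118 and 0.118 m and z of body_q in the frame of rack between 0.075 and 0.095 m))); the robot touches nothing.
It fails at once if a printed body on the rack is picked up (its underside raised more than 60 mm above the deck) (height (world z) of any of body_p, body_q, body_r above 0.145 m).
It fails at once if something else on the bench is moved more than 25 mm (distance of any of sanding_block, body_black4, paste_jar from where it was at the start of the episode above 0.025 m).
It also fails if it takes over 64 s, if anything falls off the work surface, if the arm or the gripper's body presses on something with over 40 N, if the wrist force passes 120 N, or if a joint passes its speed limit or range.

## Robot

A 7-joint arm with a two-finger parallel gripper is mounted at the origin on a cart in front of the work surface, level with it; the furniture and walls round the work are solid. World frame = base frame: x ahead of the robot, y to its left, z up, the work surface at z = 0. Lengths are in m, angles in rad, forces in N, time in s.
With the tool pointing down it reaches from about 0.35 to 0.9 m from the base axis. Payload 8.1 kg.
Tool frame: the origin (TCP) lies at the very end of the fingers, on their centre line; the grasp point (between the pads) lies ctrl.grasp_offset behind it (ctrl.grasp_offset is the distance from the TCP to the grasp point, in m); z points along the fingers, y is the line along which they close (so a half turn about z gives the same grasp; the last joint's range is limited). The gripper opens to 85 mm and grips with 20 to 120 N. Pads are 22 mm wide; open, the fingers measure 114 mm over their backs; the gripper's body (76 mm by 85 mm) begins 54 mm behind the grasp point. The pads swing forward as they close: fully open they stand 13 mm farther back than shut.
Start: joints at [-1.321, 0.434, 0.025, 1.573, -0.012, 1.134, -0.075], TCP at [0.216, 0.587, 0.231] pointing down, gripper open.
Joint ranges: [-2.62, 2.62], [-0.44, 2.09], [-1.27, 1.32], [0.08, 2.57], [-1.32, 4.46], [0.12, 2], [-2.74, 2.74]. Speed limits (rad/s): [2.22, 2.22, 3.01, 3.01, 3.14, 3.14, 3.14].

## Interface

Orientations are given as a 3x3 rotation matrix whose columns are the frame's x, y, z axes.
In Python, from bench import ctrl gives the robot as it stands.
- The arm moves only by the shell command python3 -m pendant 'ROWS' [FORCE]. ROWS is JSON, a list of rows, each an object of numbers: "tx", "ty", "tz": the shift along the world's x, y, z scaled (see below); "wx", "wy", "wz": the turn, a rotation vector about the world's x, y, z scaled (see below); "gripper": the closure, from -1 (fully open) to 1 (shut). In form: [{"tx": .., "ty": .., "tz": .., "wx": .., "wy": .., "wz": .., "gripper": ..}, ...]. A call has 1 to 10 rows; each row is the pose to reach, as a shift and turn from the pose commanded when the call began, turning the shorter way round; what a row does not reach only later rows make up. The controller multiplies each number of a shift by 500 mm and each number of a turn by pi rad. A row lasts 1/12 s, in which the tool goes at most 41.7 mm and 7.16 degrees, less where a joint would pass 70% of its speed; a pose out of reach is approached as far as the arm can. A call with a number of a shift or a turn outside -1 to 1 is refused whole. A call with a gripper value outside its range is refused whole. The fingers move at their own pace and stop on an object; FORCE is the grip in N (left out, the last holds). Time passes only in rows, so rows that repeat a pose let the fingers close. It gives the time, the measured TCP pose, the force, the opening and the grip force at its end, in the units of the state.
- ctrl.read_state(): the state, without advancing time (a new reading comes with each control period).
- ctrl.camera(name): name is "side" or "top" or "wrist"; returns a dict with "color" (420x560x3 uint8, red, green, blue), "fx", "fy", "cx", "cy" (pixels), "distortion" ([k1, k2, p1, p2, k3] as OpenCV has them; the pictures are not rectified), "rvec" (rotation vector, rad) and "tvec" (3), from world to camera coordinates, as OpenCV has them; the wrist camera has in their place "mount" (4x4, takes a point from camera to tool coordinates, whose origin is the TCP and whose axes are the flange's). Camera axes: x right, y down, z forward; pixel columns grow to the right and rows downward; lengths in m; the calibration is good to about 2 mm. A picture is of the moment at which its call begins: read the wrist's pose just before it. There is no depth.
- ctrl.close_job(): hands the job in; it is judged then, once.
Trained networks look in a picture, given as the dict that the camera call returned (one of the last four; its "shot" number tells which), for a name from the list of things; names that differ only in an ending like _2 or _b are one class to them, and where a whole thing is asked for, a point or a joint stands for the part that bears it (a point fixed in the world has none). Each returns a list of dicts, best first, with "conf" (0 to 1); they miss things now and then, are a little off and sometimes report something else, mostly with a low value. They report only what shows in the picture. A call takes as long as a camera call. They do not tell look-alikes from the thing itself.
- ctrl.boxes_of(picture, thing): "uv" ([column, row] in pixels, amid what is visible of it).
- ctrl.regions_of(picture, thing): "region" (420x560 bool, what is visible of it) and "uv" ([column, row] in pixels, amid what is visible of it).
- ctrl.place_of(picture, thing): "uv" ([column, row] in pixels: a listed point, or the origin of a listed thing).
The state is a dict: "clock": time; "q": joint angles; "joint_velocities": joint speeds; "joint_torque": joint torques, N m; "tcp_pos": TCP position; "ee_rot": TCP orientation; "wrist_force": force on the tool from outside, world axes, zero at the start; "wrist_torque": the same for the moment, N m; "width": finger opening in m; "grasp_force": force on a finger pad.
Only numpy, scipy, OpenCV 4.12 (cv2) and the standard library are available. Lean on these libraries where they do the work, as an engineer would, in place of code of your own. Each camera call takes 0.05 s, during which the arm holds its last target. There are 200 camera calls.

## Working session

There is one attempt and no reset: what is moved stays moved. The work goes in short steps, Python scripts to look and compute and a shell command to move; the robot and the scene stay as the last step left them, time stands still between calls to the robot, and variables do not carry over. Pictures are saved under pics/ and viewed, at most 10 in all, crops included, and the job is handed in when it is done.

```bash
ls; mkdir -p pics; cat > h.py <<'E'
import numpy as np,cv2
from bench import ctrl
def ray(p,uv):
    K=np.array([[p["fx"],0,p["cx"]],[0,p["fy"],p["cy"]],[0,0,1.]])
    n=cv2.undistortPoints(np.array([[uv]],float),K,np.array(p["distortion"]))[0,0]
    R=cv2.Rodrigues(np.array(p["rvec"],float))[0]; t=np.array(p["tvec"],float).ravel()
    return -R.T@t, R.T@np.array([n[0],n[1],1])
def atz(p,uv,z):
    o,d=ray(p,uv); return o+d*(z-o[2])/d[2]
def save(p,f): cv2.imwrite(f,cv2.cvtColor(p["color"],cv2.COLOR_RGB2BGR))
E
python3 - <<'E'
from h import *
Z=dict(rack=0,reject_box=0,body_p=.085,body_p_mid=.138,sanding_block=0,body_black4=0,paste_jar=0)
for c in ("top","side"):
    p=ctrl.camera(c); save(p,f"pics/{c}0.png"); print(c,ray(p,(280,210))[0].round(3))
    for n,z in Z.items():
        for r in ctrl.place_of(p,n)[:5]: print(n,np.round(r["uv"]),round(r["conf"],2),atz(p,r["uv"],z).round(3))
s=ctrl.read_state();print(s["clock"],s["ee_rot"],s["tcp_pos"],s["wrist_force"],ctrl.grasp_offset)
E
```

```text
pics
top [ 0.255 -0.057  1.244]
rack [208. 185.] 0.81 [0.504 0.169 0.   ]
reject_box [169. 192.] 0.58 [0.484 0.289 0.   ]
reject_box [325. 170.] 0.58 [ 0.544 -0.197  0.   ]
body_p [209. 150.] 0.82 [0.593 0.149 0.085]
body_p [216. 206.] 0.77 [0.425 0.13  0.085]
body_p [208. 177.] 0.72 [0.512 0.154 0.085]
body_p [151. 261.] 0.71 [0.271 0.315 0.085]
body_p_mid [201. 173.] 0.92 [0.51  0.162 0.138]
body_p_mid [140. 259.] 0.92 [0.278 0.326 0.138]
sanding_block [404. 177.] 0.71 [ 0.516 -0.444  0.   ]
body_black4 [288. 190.] 0.77 [ 0.484 -0.079  0.   ]
body_black4 [208. 146.] 0.41 [0.63  0.168 0.   ]
paste_jar [328. 171.] 0.56 [ 0.54  -0.207  0.   ]
side [ 0.41  -1.287  1.156]
rack [301. 197.] 0.61 [0.5   0.163 0.   ]
body_p [283. 182.] 0.97 [0.432 0.15  0.085]
body_p [324. 183.] 0.95 [0.583 0.135 0.085]
body_p [306. 183.] 0.76 [0.515 0.141 0.085]
body_p [244. 171.] 0.58 [0.282 0.226 0.085]
body_p_mid [301. 170.] 0.8 [0.498 0.149 0.138]
body_p_mid [244. 159.] 0.79 [0.285 0.227 0.138]
sanding_block [317. 325.] 0.71 [ 0.515 -0.438  0.   ]
body_black4 [301. 238.] 0.76 [ 0.487 -0.071  0.   ]
paste_jar [318. 264.] 0.77 [ 0.538 -0.196  0.   ]
0.8 [[-9.38373686e-01  3.45622375e-01  8.91649286e-06]
 [ 3.45622375e-01  9.38373684e-01  5.56405847e-05]
 [ 1.08636288e-05  5.52934000e-05 -9.99999998e-01]] [0.21597828 0.5865209  0.23133053] [0.53878778 0.45560381 0.11167494] 0.0187
```

View pics/top0.png

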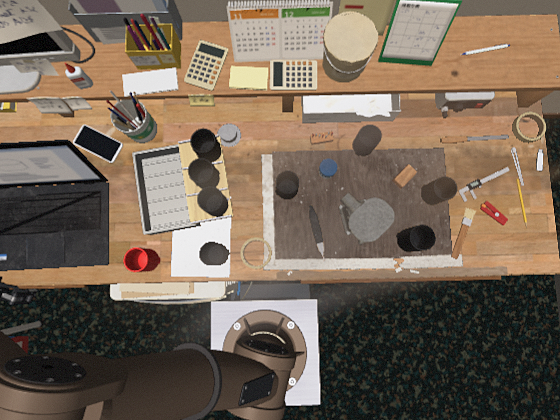

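View pics/side0.png

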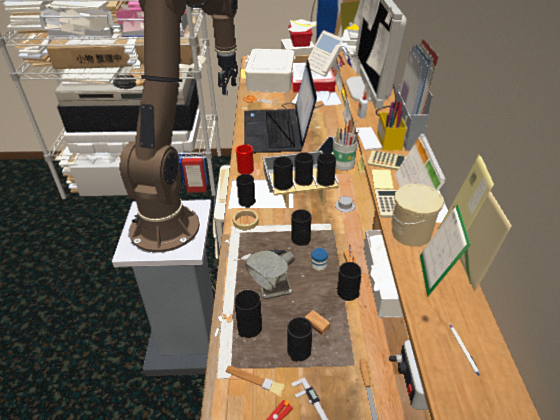

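```bash
python3 - <<'E'
from h import *
p=ctrl.camera("top"); c=p["color"][115:275,120:290]
c=cv2.resize(c,None,fx=4.5,fy=3.7,interpolation=cv2.INTER_CUBIC)  # 765x592
cv2.imwrite("pics/crop.png",c[:,:,::-1])
E
```

```text
(no output)
```

View pics/crop.png

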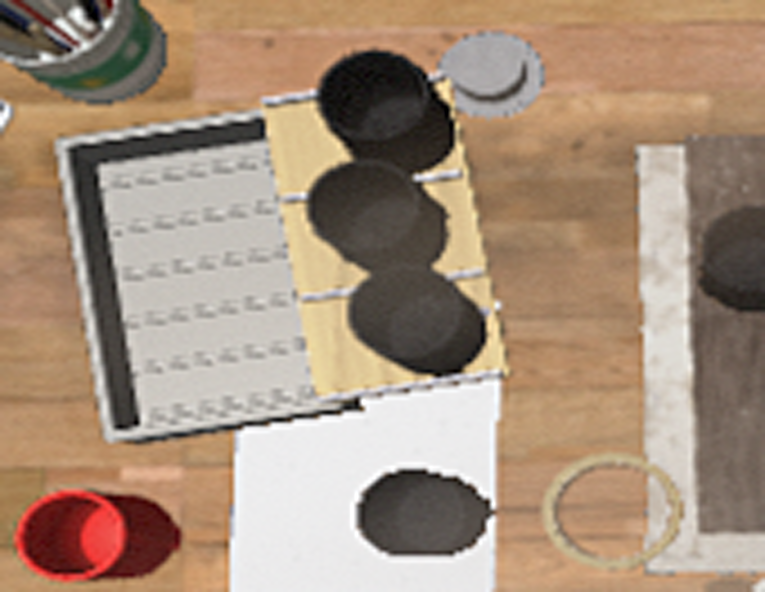

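```bash
python3 - <<'E'
from h import *
p=ctrl.camera("top")
C={k:atz(p,(120+x/4.5,115+y/3.7),.085) for k,(x,y) in dict(bl=(315,395),br=(503,373),tl=(263,101),tr=(450,78)).items()}
for k in C: print(k,C[k].round(4))
x=(C['tl']-C['bl'])+(C['tr']-C['br']); print('len',np.linalg.norm(x)/2, np.linalg.norm(C['tl']-C['tr']),np.linalg.norm(C['bl']-C['br']))
yaw=np.arctan2(x[1],x[0]); c=sum(C.values())/4; print('yaw',yaw,c)
ex=np.array([np.cos(yaw),np.sin(yaw)]);ey=np.array([-ex[1],ex[0]])
q=ctrl.camera("side")
P=[ctrl.place_of(k,"body_p") for k in (p,q)]
for k,l in zip((p,q),P):
  for r in l:
    w=atz(k,r["uv"],.085)[:2]-c[:2]; print(r["uv"],round(r["conf"],2),"rack xy",(w@ex).round(4),(w@ey).round(4))
s=ctrl.read_state();print('tool yaw',np.arctan2(s["ee_rot"][1][1],s["ee_rot"][0][1]),s["wrist_force"])
for l in (-.08,0,.08):
  for y in (-.10,-.03,.05): print(l,y,(c[:2]+ex*l+ey*y).round(3))
E
```

```text
bl [0.3814 0.2045 0.085 ]
br [0.3957 0.0847 0.085 ]
tl [0.6176 0.2405 0.085 ]
tr [0.6336 0.118  0.085 ]
len 0.23957026405451765 0.12362897785638383 0.12071233291324472
yaw 0.14516959902199203 [0.50705837 0.16192268 0.085     ]
[207.1, 151.0] 0.84 rack xy 0.0803 -0.0178
[149.4, 261.8] 0.83 rack xy -0.2116 0.1892
[208.0, 176.5] 0.8 rack xy 0.0042 -0.0095
[214.6, 202.8] 0.59 rack xy -0.0757 -0.0172
[244.6, 170.8] 0.77 rack xy -0.2118 0.0963
[300.9, 182.9] 0.67 rack xy -0.0127 -0.0197
[322.8, 181.4] 0.66 rack xy 0.0699 -0.0254
[283.9, 184.0] 0.62 rack xy -0.0765 -0.0149
tool yaw 1.2179245505725296 [0.33462769 0.08144424 0.06958048]
-0.08 -0.1 [0.442 0.051]
-0.08 -0.03 [0.432 0.121]
-0.08 0.05 [0.421 0.2  ]
0 -0.1 [0.522 0.063]
0 -0.03 [0.511 0.132]
0 0.05 [0.5   0.211]
0.08 -0.1 [0.601 0.075]
0.08 -0.03 [0.591 0.144]
0.08 0.05 [0.579 0.223]
```

```bash
python3 -m pendant '[{"tx":0.32,"ty":-0.76,"tz":0.04,"wz":0.1585,"gripper":1},{"tx":0.32,"ty":-0.76,"tz":0.04,"wz":0.1585,"gripper":1},{"tx":0.32,"ty":-0.76,"tz":0.04,"wz":0.1585,"gripper":1},{"tx":0.32,"ty":-0.76,"tz":0.04,"wz":0.1585,"gripper":1},{"tx":0.32,"ty":-0.76,"tz":0.04,"wz":0.1585,"gripper":1},{"tx":0.32,"ty":-0.76,"tz":0.04,"wz":0.1585,"gripper":1},{"tx":0.32,"ty":-0.76,"tz":0.04,"wz":0.1585,"gripper":1},{"tx":0.32,"ty":-0.76,"tz":0.04,"wz":0.1585,"gripper":1},{"tx":0.32,"ty":-0.76,"tz":0.04,"wz":0.1585,"gripper":1},{"tx":0.32,"ty":-0.76,"tz":0.04,"wz":0.1585,"gripper":1}]' 60
```

```text
schema error: expected keys tx, ty, tz, wx, wy, wz, gripper
```

```bash
python3 -m pendant '[{"tx":0.32,"ty":-0.76,"tz":0.04,"wx":0,"wy":0,"wz":0.1585,"gripper":1},{"tx":0.32,"ty":-0.76,"tz":0.04,"wx":0,"wy":0,"wz":0.1585,"gripper":1},{"tx":0.32,"ty":-0.76,"tz":0.04,"wx":0,"wy":0,"wz":0.1585,"gripper":1},{"tx":0.32,"ty":-0.76,"tz":0.04,"wx":0,"wy":0,"wz":0.1585,"gripper":1},{"tx":0.32,"ty":-0.76,"tz":0.04,"wx":0,"wy":0,"wz":0.1585,"gripper":1},{"tx":0.32,"ty":-0.76,"tz":0.04,"wx":0,"wy":0,"wz":0.1585,"gripper":1},{"tx":0.32,"ty":-0.76,"tz":0.04,"wx":0,"wy":0,"wz":0.1585,"gripper":1},{"tx":0.32,"ty":-0.76,"tz":0.04,"wx":0,"wy":0,"wz":0.1585,"gripper":1},{"tx":0.32,"ty":-0.76,"tz":0.04,"wx":0,"wy":0,"wz":0.1585,"gripper":1},{"tx":0.32,"ty":-0.76,"tz":0.04,"wx":0,"wy":0,"wz":0.1585,"gripper":1}]' 60
```

```text
clock: 1.88
tcp_pos: [0.3766, 0.204, 0.2518]
ee_rot: [[-0.99, -0.144, 0.001], [-0.144, 0.99, 0.001], [-0.001, 0.0, -1.0]]
wrist_force: [0.4, 0.2, 0.1]
width: 0.0001
grasp_force: 0.0
```

```bash
python3 -m pendant '[{"tx":0.13,"ty":-0.32,"tz":0,"wx":0,"wy":0,"wz":0,"gripper":1},{"tx":0.13,"ty":-0.32,"tz":0,"wx":0,"wy":0,"wz":0,"gripper":1},{"tx":0.13,"ty":-0.32,"tz":0,"wx":0,"wy":0,"wz":0,"gripper":1},{"tx":0.13,"ty":-0.32,"tz":0,"wx":0,"wy":0,"wz":0,"gripper":1},{"tx":0.13,"ty":-0.32,"tz":0,"wx":0,"wy":0,"wz":0,"gripper":1},{"tx":0.13,"ty":-0.32,"tz":-0.254,"wx":0,"wy":0,"wz":0,"gripper":1},{"tx":0.13,"ty":-0.32,"tz":-0.254,"wx":0,"wy":0,"wz":0,"gripper":1},{"tx":0.13,"ty":-0.32,"tz":-0.254,"wx":0,"wy":0,"wz":0,"gripper":1},{"tx":0.13,"ty":-0.32,"tz":-0.254,"wx":0,"wy":0,"wz":0,"gripper":1},{"tx":0.13,"ty":-0.32,"tz":-0.254,"wx":0,"wy":0,"wz":0,"gripper":1}]'
python3 -c "
from h import *
p=ctrl.camera('top')
save(p,'pics/t1.png');c=cv2.resize(p['color'][115:275,120:290],None,fx=4.5,fy=3.7);cv2.imwrite('pics/c1.png',c[:,:,::-1])"
```

```text
clock: 2.72
tcp_pos: [0.4395, 0.0462, 0.1234]
ee_rot: [[-0.99, -0.144, -0.005], [-0.144, 0.99, -0.001], [0.005, -0.001, -1.0]]
wrist_force: [0.1, -0.0, 0.2]
width: 0.0006
grasp_force: 0.0
```

View pics/c1.png

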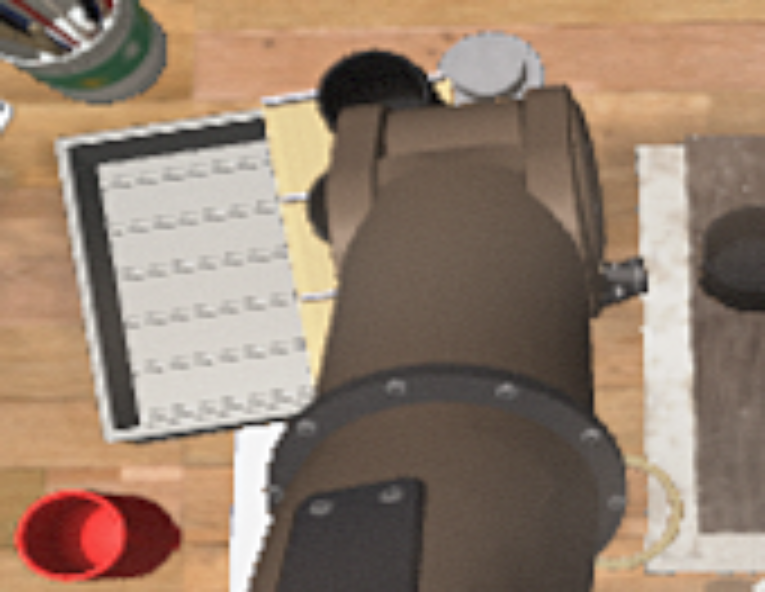

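```bash
python3 -m pendant '[{"tx":-0.004,"ty":0.028,"tz":0,"wx":0,"wy":0,"wz":0,"gripper":1},{"tx":-0.008,"ty":0.056,"tz":0,"wx":0,"wy":0,"wz":0,"gripper":1},{"tx":-0.008,"ty":0.056,"tz":0,"wx":0,"wy":0,"wz":0,"gripper":1},{"tx":-0.008,"ty":0.056,"tz":0,"wx":0,"wy":0,"wz":0,"gripper":1}]' | egrep 'tcp|wrist_f'
for i in 1 2 3 4 5 6; do python3 -m pendant '[{"tx":-0.0008,"ty":0.005,"tz":0,"wx":0,"wy":0,"wz":0,"gripper":1},{"tx":-0.0015,"ty":0.01,"tz":0,"wx":0,"wy":0,"wz":0,"gripper":1}]' | egrep 'tcp|wrist_f'; done; python3 -c "
from h import *
s=ctrl.read_state();print(s['clock'],s['wrist_force'],s['wrist_torque'])"
```

```text
tcp_pos: [0.4386, 0.0754, 0.1267]
wrist_force: [-0.0, -0.8, 1.0]
tcp_pos: [0.4368, 0.0791, 0.1253]
wrist_force: [-1.3, -0.4, 0.1]
tcp_pos: [0.4355, 0.0844, 0.1245]
wrist_force: [0.6, 0.0, -0.6]
tcp_pos: [0.4346, 0.0897, 0.1242]
wrist_force: [-0.6, -0.9, -0.3]
tcp_pos: [0.4339, 0.0947, 0.1242]
wrist_force: [0.3, -0.2, 0.2]
tcp_pos: [0.4331, 0.0998, 0.1243]
wrist_force: [-0.4, -0.1, -0.2]
tcp_pos: [0.4325, 0.1047, 0.1243]
wrist_force: [0.9, -1.1, 1.1]
4.1 [ 0.85735718 -1.06228999  1.10204675] [-0.11566574 -0.03489807  0.05639697]
```

```bash
python3 -c "
from h import *
p=ctrl.camera('side')
c=cv2.resize(p['color'][110:220,220:380],None,fx=5,fy=5,interpolation=cv2.INTER_CUBIC);cv2.imwrite('pics/s1.png',c[:,:,::-1])
for r in ctrl.place_of(p,'body_p'): print(r['uv'],r['conf'])"
```

```text
[298.5, 181.7] 0.98
[324.1, 182.1] 0.74
[242.6, 169.7] 0.71
[282.3, 178.7] 0.51
[317.3, 266.2] 0.37
```

View pics/s1.png

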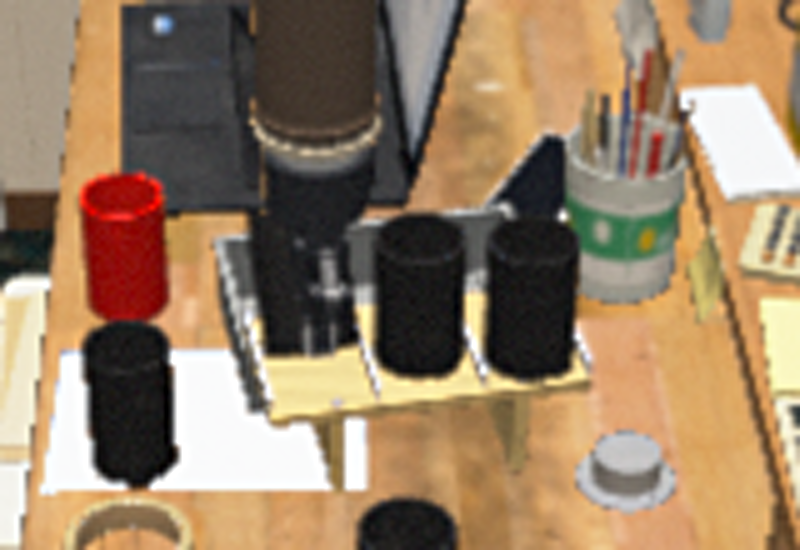

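```bash
python3 -m pendant '[{"tx":0.006,"ty":-0.04,"tz":0,"wx":0,"wy":0,"wz":0,"gripper":1},{"tx":0.017,"ty":-0.117,"tz":0,"wx":0,"wy":0,"wz":0,"gripper":1},{"tx":0.017,"ty":-0.117,"tz":0,"wx":0,"wy":0,"wz":0,"gripper":1},{"tx":0.178,"ty":-0.094,"tz":0,"wx":0,"wy":0,"wz":0,"gripper":1},{"tx":0.178,"ty":-0.094,"tz":0,"wx":0,"wy":0,"wz":0,"gripper":1},{"tx":0.178,"ty":-0.094,"tz":0,"wx":0,"wy":0,"wz":0,"gripper":1},{"tx":0.173,"ty":-0.06,"tz":0,"wx":0,"wy":0,"wz":0,"gripper":1},{"tx":0.17,"ty":-0.038,"tz":0,"wx":0,"wy":0,"wz":0,"gripper":1},{"tx":0.17,"ty":-0.038,"tz":0,"wx":0,"wy":0,"wz":0,"gripper":1}]' | egrep 'tcp|wrist_f'
for i in 1 2 3 4 5 6; do python3 -m pendant '[{"tx":-0.0008,"ty":0.005,"tz":0,"wx":0,"wy":0,"wz":0,"gripper":1},{"tx":-0.0015,"ty":0.01,"tz":0,"wx":0,"wy":0,"wz":0,"gripper":1}]' | egrep 'tcp|wrist_f'; done
```

```text
tcp_pos: [0.5178, 0.0879, 0.1246]
wrist_force: [0.2, -0.4, 0.2]
tcp_pos: [0.5169, 0.0902, 0.1246]
wrist_force: [1.2, -2.0, 5.8]
tcp_pos: [0.5163, 0.0952, 0.1247]
wrist_force: [0.5, -1.7, 3.3]
tcp_pos: [0.5159, 0.1004, 0.1249]
wrist_force: [1.4, -4.1, 11.4]
tcp_pos: [0.5152, 0.1055, 0.125]
wrist_force: [0.4, -0.6, 0.8]
tcp_pos: [0.5131, 0.1108, 0.124]
wrist_force: [0.3, -0.4, 0.8]
tcp_pos: [0.5124, 0.1158, 0.124]
wrist_force: [0.0, -0.0, 0.6]
```

```bash
python3 -c "
from h import *
p=ctrl.camera('side')
c=cv2.resize(p['color'][110:220,220:380],None,fx=5,fy=5,interpolation=cv2.INTER_CUBIC);cv2.imwrite('pics/s2.png',c[:,:,::-1])
print(ctrl.read_state()['wrist_force'])"
```

```text
[0.28631862 0.89137244 0.49094775]
```

View pics/s2.png

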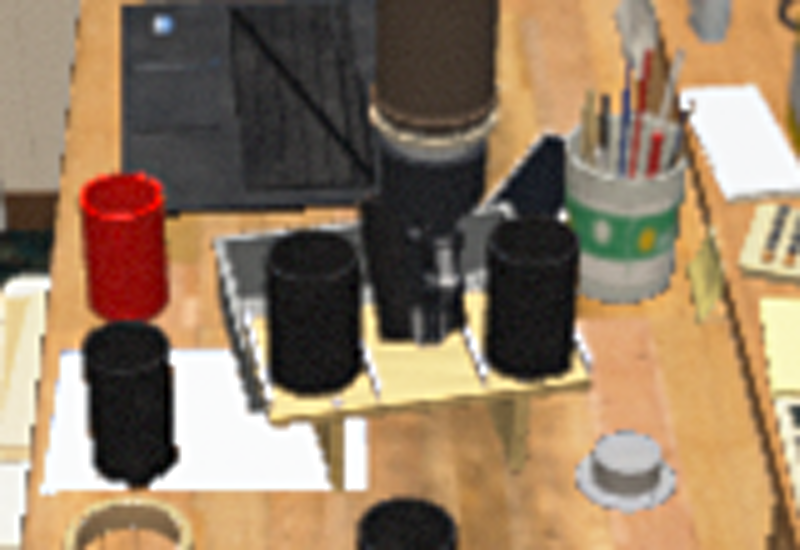

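```bash
cat >> h.py <<'E'
c0=np.array([.507,.162]);yaw=.145;ex=np.array([np.cos(yaw),np.sin(yaw)]);ey=np.array([-ex[1],ex[0]])
def rk(w): return np.round([(w[:2]-c0)@ex,(w[:2]-c0)@ey],4)
E
python3 - <<'E'
from h import *
# side crop bottoms: front-most bottom point of cups (s1,s2)
q=ctrl.camera('side')
for n,(x,y) in dict(s1_L=(310,357),s1_M=(420,377),s1_R=(528,378),s2_L=(315,393),s2_M=(415,341),s2_R=(530,379)).items():
    print(n,rk(atz(q,(220+x/5,110+y/5),.085)),'front bottom point')
old=cv2.imread('pics/side0.png')
c=np.hstack([old[110:220,265:345],q["color"][110:220,265:345,::-1]]);cv2.imwrite('pics/cmp.png',cv2.resize(c,None,fx=5,fy=5,interpolation=cv2.INTER_CUBIC))
for r in ctrl.place_of(q,'body_p'): print(r['conf'],rk(atz(q,r['uv'],.085)))
print('tcp',rk(ctrl.read_state()['tcp_pos']))
E
```

```text
s1_L [-0.0807  0.0023] front bottom point
s1_M [-0.0044 -0.037 ] front bottom point
s1_R [ 0.0742 -0.0528] front bottom point
s2_L [-0.0844 -0.0421] front bottom point
s2_M [0.0009 0.0079] front bottom point
s2_R [ 0.0754 -0.0542] front bottom point
0.85 [ 0.0749 -0.0064]
0.84 [-0.0826 -0.0226]
0.8 [-0.0064 -0.0114]
0.61 [-0.2074  0.1042]
tcp [-0.001  -0.0466]
```

View pics/cmp.png

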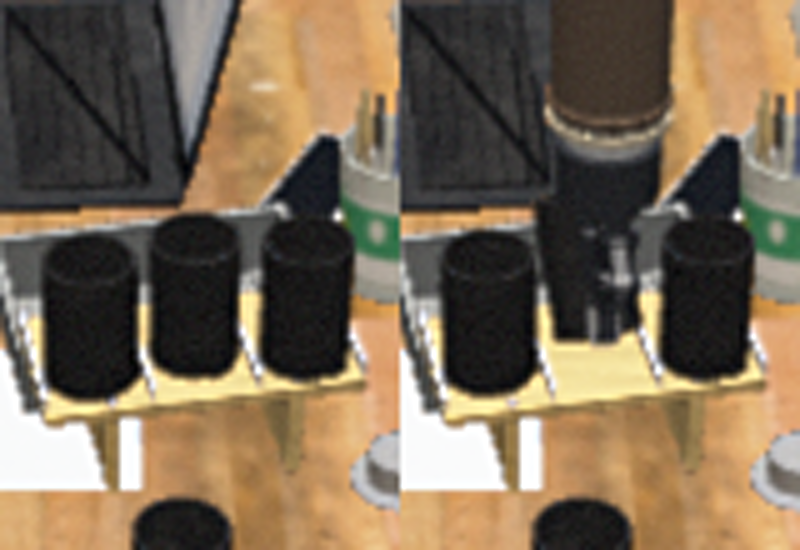

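```bash
python3 -m pendant '[{"tx":0.003,"ty":-0.02,"tz":0,"wx":0,"wy":0,"wz":0,"gripper":1},{"tx":0.006,"ty":-0.04,"tz":0,"wx":0,"wy":0,"wz":0,"gripper":1},{"tx":0.009,"ty":-0.06,"tz":0,"wx":0,"wy":0,"wz":0,"gripper":1},{"tx":0.012,"ty":-0.08,"tz":0,"wx":0,"wy":0,"wz":0,"gripper":1},{"tx":0.017,"ty":-0.12,"tz":0,"wx":0,"wy":0,"wz":0,"gripper":1},{"tx":0.022,"ty":-0.16,"tz":0.03,"wx":0,"wy":0,"wz":0,"gripper":1},{"tx":0.022,"ty":-0.16,"tz":0.06,"wx":0,"wy":0,"wz":0,"gripper":1},{"tx":0.022,"ty":-0.16,"tz":0.06,"wx":0,"wy":0,"wz":0,"gripper":1}]'
python3 - <<'E'
from h import *
q=ctrl.camera('side')
for r in ctrl.place_of(q,'body_p'): print(r['conf'],rk(atz(q,r['uv'],.085)))
for r in ctrl.place_of(q,'body_p_mid'): print('mid',r['conf'],rk(atz(q,r['uv'],.138)))
for r in ctrl.regions_of(q,'body_p'):
    ys,xs=np.nonzero(r['region']); print(r['conf'],xs.min(),xs.max(),ys.min(),ys.max())
E
```

```text
clock: 6.77
tcp_pos: [0.5256, 0.0326, 0.1567]
ee_rot: [[-0.99, -0.14, 0.004], [-0.14, 0.99, 0.0], [-0.004, -0.0, -1.0]]
wrist_force: [0.6, 0.3, -1.3]
width: 0.0003
grasp_force: 0.0
0.91 [-0.0776 -0.0065]
0.89 [-0.0026 -0.0191]
0.7 [-0.2107  0.0953]
0.58 [ 0.0767 -0.028 ]
0.28 [-0.0383 -0.4369]
mid 0.71 [ 0.0039 -0.0195]
mid 0.7 [-0.2037  0.0938]
0.71 236 253 145 173
0.61 272 292 156 189
0.6 311 327 249 269
0.59 316 335 153 186
0.52 295 307 154 185
```

```bash
python3 -m pendant '[{"tx":0,"ty":0,"tz":0,"wx":0.22,"wy":0.032,"wz":0,"gripper":1},{"tx":0,"ty":0,"tz":0,"wx":0.22,"wy":0.032,"wz":0,"gripper":1},{"tx":0,"ty":0,"tz":0,"wx":0.22,"wy":0.032,"wz":0,"gripper":1},{"tx":0,"ty":0,"tz":0,"wx":0.22,"wy":0.032,"wz":0,"gripper":1},{"tx":0,"ty":0,"tz":0,"wx":0.22,"wy":0.032,"wz":0,"gripper":1},{"tx":0,"ty":0,"tz":0,"wx":0.22,"wy":0.032,"wz":0,"gripper":1},{"tx":0,"ty":0,"tz":-0.09,"wx":0.22,"wy":0.032,"wz":0,"gripper":1},{"tx":0,"ty":0,"tz":-0.09,"wx":0.22,"wy":0.032,"wz":0,"gripper":1},{"tx":0,"ty":0,"tz":-0.09,"wx":0.22,"wy":0.032,"wz":0,"gripper":1},{"tx":0,"ty":0,"tz":-0.09,"wx":0.22,"wy":0.032,"wz":0,"gripper":1}]'
python3 -c "
from h import *
s=ctrl.read_state();print(rk(s['tcp_pos']),s['q'],s['wrist_force'])"
```

```text
clock: 7.8
tcp_pos: [0.5237, 0.0368, 0.11]
ee_rot: [[-0.989, -0.111, -0.094], [-0.146, 0.757, 0.637], [0.0, 0.644, -0.765]]
wrist_force: [0.3, 0.8, 0.5]
width: -0.0
grasp_force: 0.0
[-0.0016 -0.1263] [ 0.21260862  0.62066526  0.05053199  1.85542555 -0.75047536  1.12354
  2.47080525] [0.30697278 0.81047784 0.45468672]
```

```bash
python3 -m pendant '[{"tx":-0.006,"ty":0.04,"tz":-0.016,"wx":0,"wy":0,"wz":0,"gripper":1},{"tx":-0.014,"ty":0.095,"tz":-0.016,"wx":0,"wy":0,"wz":0,"gripper":1},{"tx":-0.014,"ty":0.095,"tz":-0.016,"wx":0,"wy":0,"wz":0,"gripper":1},{"tx":-0.014,"ty":0.095,"tz":-0.016,"wx":0,"wy":0,"wz":0,"gripper":1}]' | egrep 'tcp|wrist_f'
for i in 1 2 3 4 5 6 7 8 9; do python3 -m pendant '[{"tx":-0.0004,"ty":0.003,"tz":0,"wx":0,"wy":0,"wz":0,"gripper":1},{"tx":-0.0009,"ty":0.006,"tz":0,"wx":0,"wy":0,"wz":0,"gripper":1}]' | egrep 'tcp|wrist_f'|tr '\n' ' ';echo; done
```

```text
tcp_pos: [0.517, 0.0859, 0.1037]
wrist_force: [0.3, -0.2, 0.2]
tcp_pos: [0.5173, 0.0856, 0.1024] wrist_force: [0.7, 0.3, 0.1] 
tcp_pos: [0.5164, 0.0886, 0.1016] wrist_force: [0.0, -0.1, 0.5] 
tcp_pos: [0.5157, 0.0919, 0.1013] wrist_force: [-0.1, -0.2, -0.3] 
tcp_pos: [0.5151, 0.0951, 0.1012] wrist_force: [0.5, 0.2, 0.4] 
tcp_pos: [0.5147, 0.0982, 0.1013] wrist_force: [-0.4, 0.1, -0.3] 
tcp_pos: [0.5143, 0.1012, 0.1013] wrist_force: [-0.5, 0.2, 0.2] 
tcp_pos: [0.5138, 0.1042, 0.1013] wrist_force: [-0.4, -0.2, -1.0] 
tcp_pos: [0.5134, 0.1072, 0.1013] wrist_force: [-0.5, -0.5, -0.2] 
tcp_pos: [0.5129, 0.1101, 0.1013] wrist_force: [-0.2, 0.4, -0.3]
```

```bash
for i in 1 2 3 4 5 6; do python3 -m pendant '[{"tx":-0.0004,"ty":0.003,"tz":0,"wx":0,"wy":0,"wz":0,"gripper":1},{"tx":-0.0009,"ty":0.006,"tz":0,"wx":0,"wy":0,"wz":0,"gripper":1}]' | egrep 'tcp|wrist_f'|tr '\n' ' ';echo; done
python3 -c "
from h import *
q=ctrl.camera('side')
c=cv2.resize(q['color'][110:220,220:380],None,fx=5,fy=5,interpolation=cv2.INTER_CUBIC);cv2.imwrite('pics/s3.png',c[:,:,::-1])
print(ctrl.read_state()['clock'])"
```

```text
tcp_pos: [0.5124, 0.1132, 0.1013] wrist_force: [0.0, 0.3, -0.3] 
tcp_pos: [0.5121, 0.1161, 0.1013] wrist_force: [-0.3, -0.8, 0.3] 
tcp_pos: [0.5116, 0.119, 0.1013] wrist_force: [0.2, 0.1, 0.3] 
tcp_pos: [0.5111, 0.1221, 0.1013] wrist_force: [0.3, -0.6, -0.1] 
tcp_pos: [0.5107, 0.1251, 0.1013] wrist_force: [-0.1, -0.0, -0.7] 
tcp_pos: [0.5102, 0.1282, 0.1013] wrist_force: [0.2, -0.8, 0.8] 
10.6833
```

View pics/s3.png

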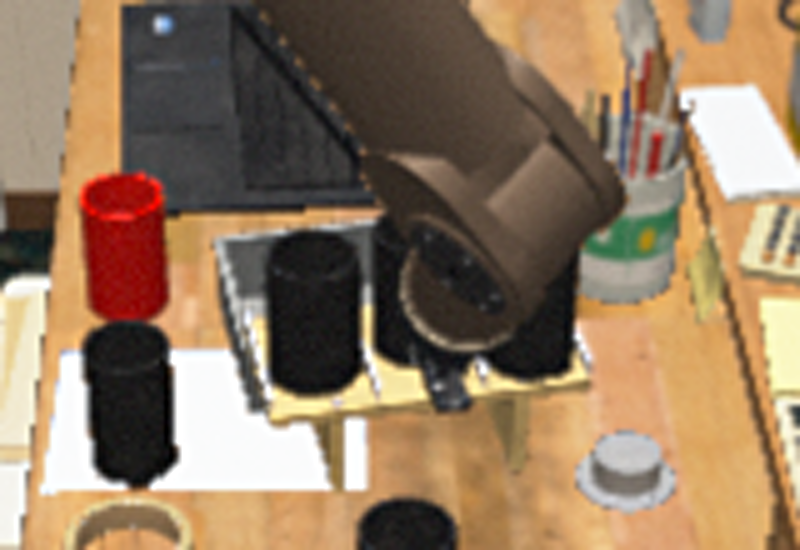

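```bash
python3 -m pendant '[{"tx":0.007,"ty":-0.05,"tz":0,"wx":0,"wy":0,"wz":0,"gripper":1},{"tx":0.019,"ty":-0.131,"tz":0,"wx":0,"wy":0,"wz":0,"gripper":1},{"tx":0.019,"ty":-0.131,"tz":0,"wx":0,"wy":0,"wz":0,"gripper":1},{"tx":0.019,"ty":-0.131,"tz":0,"wx":0,"wy":0,"wz":0,"gripper":1},{"tx":0.177,"ty":-0.108,"tz":0,"wx":0,"wy":0,"wz":0,"gripper":1},{"tx":0.177,"ty":-0.108,"tz":0,"wx":0,"wy":0,"wz":0,"gripper":1},{"tx":0.177,"ty":-0.108,"tz":0,"wx":0,"wy":0,"wz":0,"gripper":1},{"tx":0.173,"ty":-0.078,"tz":0,"wx":0,"wy":0,"wz":0,"gripper":1},{"tx":0.173,"ty":-0.078,"tz":0,"wx":0,"wy":0,"wz":0,"gripper":1},{"tx":0.173,"ty":-0.078,"tz":0,"wx":0,"wy":0,"wz":0,"gripper":1}]'
for i in 1 2 3 4 5 6 7 8 9 10; do python3 -m pendant '[{"tx":-0.0004,"ty":0.003,"tz":0,"wx":0,"wy":0,"wz":0,"gripper":1},{"tx":-0.0009,"ty":0.006,"tz":0,"wx":0,"wy":0,"wz":0,"gripper":1}]' | egrep 'tcp|wrist_f'|tr '\n' ' ';echo; done
python3 -c "
from h import *
s=ctrl.read_state();print(rk(s['tcp_pos']),s['q'],s['clock'])"
```

```text
clock: 11.52
tcp_pos: [0.5952, 0.0913, 0.1015]
ee_rot: [[-0.989, -0.112, -0.096], [-0.147, 0.756, 0.637], [0.001, 0.644, -0.765]]
wrist_force: [-0.7, 0.9, 0.5]
width: 0.0003
grasp_force: 0.0
tcp_pos: [0.5958, 0.0917, 0.1014] wrist_force: [-0.2, -0.2, 0.1] 
tcp_pos: [0.5957, 0.0948, 0.1014] wrist_force: [0.3, 0.2, -0.1] 
tcp_pos: [0.5954, 0.098, 0.1014] wrist_force: [-0.3, 0.4, 0.9] 
tcp_pos: [0.5949, 0.1011, 0.1013] wrist_force: [-0.4, 0.1, -0.1] 
tcp_pos: [0.5945, 0.1042, 0.1013] wrist_force: [-0.7, 0.2, 0.3] 
tcp_pos: [0.594, 0.1072, 0.1013] wrist_force: [-0.1, -0.1, -0.8] 
tcp_pos: [0.5937, 0.1099, 0.1013] wrist_force: [0.9, -3.8, 0.8] 
tcp_pos: [0.5936, 0.1121, 0.1013] wrist_force: [1.0, -4.3, 1.3] 
tcp_pos: [0.5929, 0.1157, 0.1013] wrist_force: [1.5, -3.3, 1.2] 
tcp_pos: [0.5923, 0.119, 0.1013] wrist_force: [0.6, -3.7, 1.0] 
[ 0.0782 -0.0548] [ 0.0821973   0.68525406  0.02054334  1.73959144 -0.80129836  1.08161872
  2.33864239] 13.1833
```

```bash
python3 -m pendant '[{"tx":0,"ty":0.012,"tz":0,"wx":0,"wy":0,"wz":0,"gripper":1},{"tx":0,"ty":0.024,"tz":0,"wx":0,"wy":0,"wz":0,"gripper":1},{"tx":-0.001,"ty":0.036,"tz":0,"wx":0,"wy":0,"wz":0,"gripper":1},{"tx":-0.003,"ty":0.048,"tz":0,"wx":0,"wy":0,"wz":0,"gripper":1},{"tx":-0.005,"ty":0.06,"tz":0,"wx":0,"wy":0,"wz":0,"gripper":1},{"tx":-0.007,"ty":0.072,"tz":0,"wx":0,"wy":0,"wz":0,"gripper":1},{"tx":-0.009,"ty":0.084,"tz":0,"wx":0,"wy":0,"wz":0,"gripper":1},{"tx":-0.011,"ty":0.096,"tz":0,"wx":0,"wy":0,"wz":0,"gripper":1},{"tx":-0.0125,"ty":0.108,"tz":0,"wx":0,"wy":0,"wz":0,"gripper":1},{"tx":-0.014,"ty":0.12,"tz":0,"wx":0,"wy":0,"wz":0,"gripper":1}]'
python3 -c "
from h import *
s=ctrl.read_state();print(rk(s['tcp_pos']),s['clock'])
p=ctrl.camera('top');c=cv2.resize(p['color'][115:275,120:290],None,fx=4.5,fy=3.7);cv2.imwrite('pics/c2.png',c[:,:,::-1])"
```

```text
clock: 14.02
tcp_pos: [0.5851, 0.1797, 0.1013]
ee_rot: [[-0.99, -0.111, -0.093], [-0.144, 0.758, 0.636], [-0.0, 0.643, -0.766]]
wrist_force: [0.5, -2.8, -0.2]
width: -0.0002
grasp_force: 1.7
[0.0798 0.0062] 14.0167
```

View pics/c2.png

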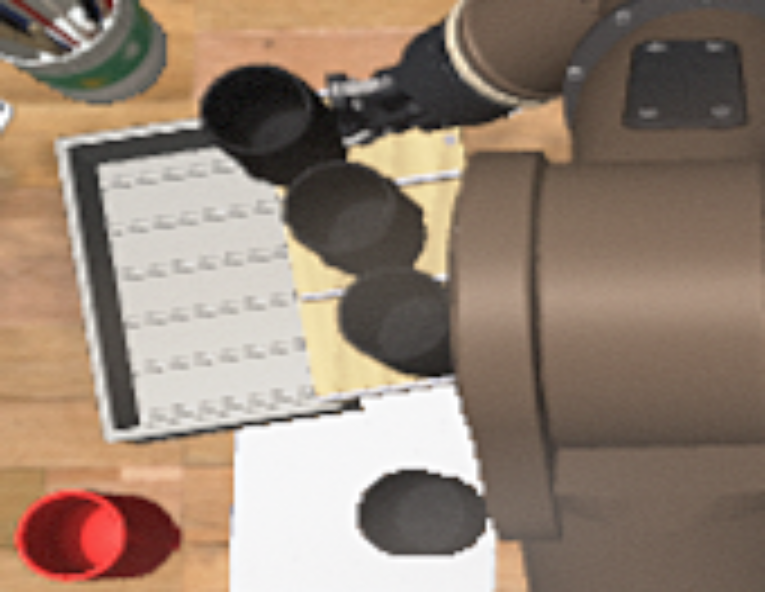

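```bash
python3 -m pendant '[{"tx":-0.0017,"ty":0.012,"tz":0,"wx":0,"wy":0,"wz":0,"gripper":1},{"tx":-0.0035,"ty":0.024,"tz":0,"wx":0,"wy":0,"wz":0,"gripper":1},{"tx":-0.005,"ty":0.036,"tz":0,"wx":0,"wy":0,"wz":0,"gripper":1},{"tx":-0.007,"ty":0.048,"tz":0,"wx":0,"wy":0,"wz":0,"gripper":1},{"tx":-0.009,"ty":0.06,"tz":0,"wx":0,"wy":0,"wz":0,"gripper":1},{"tx":-0.0115,"ty":0.08,"tz":0,"wx":0,"wy":0,"wz":0,"gripper":1},{"tx":-0.0115,"ty":0.08,"tz":0,"wx":0,"wy":0,"wz":0,"gripper":1},{"tx":-0.0115,"ty":0.08,"tz":0,"wx":0,"wy":0,"wz":0,"gripper":1},{"tx":-0.0115,"ty":0.08,"tz":0,"wx":0,"wy":0,"wz":0,"gripper":1}]'
python3 -m pendant '[{"tx":0.012,"ty":-0.08,"tz":0,"wx":0,"wy":0,"wz":0,"gripper":1},{"tx":0.024,"ty":-0.16,"tz":0,"wx":0,"wy":0,"wz":0,"gripper":1},{"tx":0.036,"ty":-0.24,"tz":0,"wx":0,"wy":0,"wz":0,"gripper":1},{"tx":0.036,"ty":-0.28,"tz":0.04,"wx":0,"wy":0,"wz":0,"gripper":1},{"tx":0.036,"ty":-0.28,"tz":0.15,"wx":0,"wy":0,"wz":0,"gripper":1},{"tx":0.036,"ty":-0.28,"tz":0.15,"wx":0,"wy":0,"wz":0,"gripper":1},{"tx":0.036,"ty":-0.28,"tz":0.15,"wx":0,"wy":0,"wz":0,"gripper":1},{"tx":0.036,"ty":-0.28,"tz":0.15,"wx":0,"wy":0,"wz":0,"gripper":1}]'
python3 -c "
from h import *
p=ctrl.camera('top');c=cv2.resize(p['color'][115:275,120:290],None,fx=4.5,fy=3.7)
cv2.imwrite('pics/c3.png',c[:,:,::-1])"
```

```text
clock: 14.82
tcp_pos: [0.579, 0.2195, 0.1011]
ee_rot: [[-0.989, -0.111, -0.094], [-0.145, 0.757, 0.636], [0.0, 0.643, -0.766]]
wrist_force: [0.2, -0.8, 0.8]
width: -0.0002
grasp_force: 0.0
clock: 15.48
tcp_pos: [0.5979, 0.079, 0.1772]
ee_rot: [[-0.989, -0.112, -0.091], [-0.145, 0.758, 0.636], [-0.002, 0.643, -0.766]]
wrist_force: [0.1, 0.4, -0.2]
width: -0.0003
grasp_force: 0.0
```

View pics/c3.png

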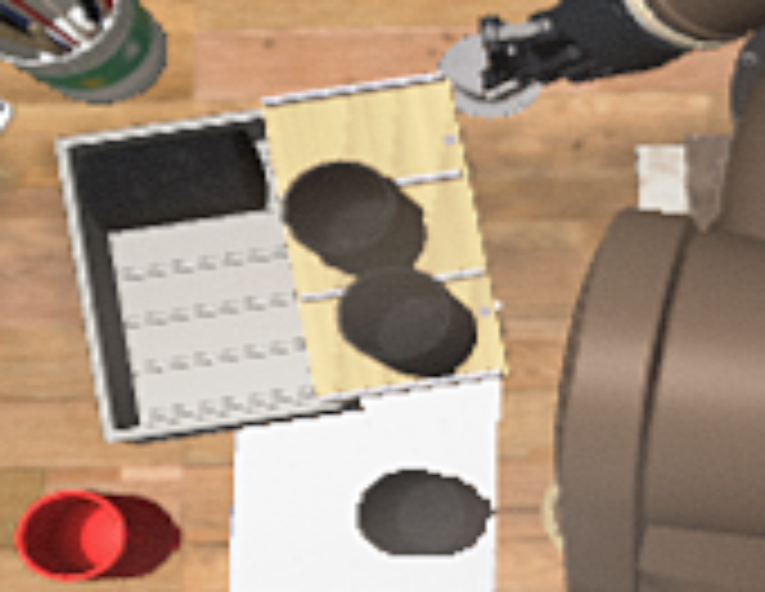

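```bash
python3 -m pendant '[{"tx":0,"ty":0,"tz":0,"wx":0,"wy":0,"wz":0,"gripper":1},{"tx":0,"ty":0,"tz":0,"wx":0,"wy":0,"wz":0,"gripper":1},{"tx":0,"ty":0,"tz":0,"wx":0,"wy":0,"wz":0,"gripper":1},{"tx":0,"ty":0,"tz":0,"wx":0,"wy":0,"wz":0,"gripper":1},{"tx":0,"ty":0,"tz":0,"wx":0,"wy":0,"wz":0,"gripper":1},{"tx":0,"ty":0,"tz":0,"wx":0,"wy":0,"wz":0,"gripper":1},{"tx":0,"ty":0,"tz":0,"wx":0,"wy":0,"wz":0,"gripper":1},{"tx":0,"ty":0,"tz":0,"wx":0,"wy":0,"wz":0,"gripper":1}]' | head -1; python3 -c "
from bench import ctrl
print(ctrl.close_job())"
```

```text
clock: 16.2
the job is handed in; nothing more can be done
None
```

The heavy cup was the one in the rack's +x lane (about 3.8 N to push, against under 1 N for the middle cup and about the same for the third, which only tipped briefly when nudged); it now lies in the reject box, the other two stand upright on the rack, and the job is handed in at 16.2 s, with no verdict returned.

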